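# Set out the tattoo station

### The job

Set up the tattoo station: stand the pen machine, the balm jar, the needle carton and the power unit upright, each down inside the shallow white holder whose shape and size match it (pen in the small round one, jar in the large round one, carton in the oblong one, power unit in the square one), and let go. Leave the small ink bottle and the tall squeeze bottle standing where they are.

Things in the scene. Friction and masses are not known exactly. Their poses are not given: they have to be found in the camera images.
- pen_machine: Tattoo pen machine standing upright on its flat round end, nose up: a slender round body, black ribbed lower half, aluminium upper half, narrow dark nose. Foot 36 mm in diameter up to 12 mm height, body 34 mm in diameter from there up to 76 mm height, then narrowing to the tip at 105 mm. 160 g. Origin: centre of its underside; z up along the body. Belongs in the small round holder.
- balm_jar: Squat round screw-top jar, brown amber with a broad black lid, 64 mm in diameter, 56 mm high (the lid, from 40 mm up, has the same diameter). 140 g. Origin: centre of its underside; z up. Belongs in the large round holder.
- carton: Oblong pale paper carton of needle cartridges with a grey band round its sides and a dark window on top: 96 mm long (along its x), 44 mm wide (along its y), 52 mm high. 120 g, stiff. Origin: centre of its underside; z up. Belongs in the oblong holder, either way round.
- power_unit: Black square power unit with a small aluminium dial on top: 56 x 56 mm (sides along its x and y), 50 mm high, the dial 20 mm in diameter stands 8 mm higher, 12 mm off the centre towards its -x. 240 g. Origin: centre of its underside; z up. Belongs in the square holder, any quarter turn.
- small_round_holder: Small round shallow holder, 64 mm across outside, recess 52 mm in diameter. Fixed to the table, as all four holders are. White plastic, floor 3 mm thick (its top 3 mm above the table), rim 6 mm wide and 9 mm high above the table, so the recess is 6 mm deep. Origin: centre of its underside, on the table; z up.
- large_round_holder: Large round shallow holder, 92 mm across outside, recess 80 mm in diameter. Fixed to the table, as all four holders are. White plastic, floor 3 mm thick (its top 3 mm above the table), rim 6 mm wide and 9 mm high above the table, so the recess is 6 mm deep. Origin: centre of its underside, on the table; z up.
- oblong_holder: Oblong shallow holder, recess 112 mm (along its x) by 60 mm (along its y), 124 x 72 mm outside. Fixed to the table, as all four holders are. White plastic, floor 3 mm thick (its top 3 mm above the table), rim 6 mm wide and 9 mm high above the table, so the recess is 6 mm deep. Origin: centre of its underside, on the table; z up.
- square_holder: Square shallow holder, recess 72 x 72 mm (sides along its x and y), 84 x 84 mm outside. Fixed to the table, as all four holders are. White plastic, floor 3 mm thick (its top 3 mm above the table), rim 6 mm wide and 9 mm high above the table, so the recess is 6 mm deep. Origin: centre of its underside, on the table; z up.
- ink_bottle: Bystander: small white ink bottle standing among the things, 30 mm in diameter, 60 mm high, loose. Origin: centre of its underside. To be left alone.
- squeeze_bottle: Bystander: tall green squeeze bottle at the left end of the work, 72 mm in diameter, 150 mm high, loose. Origin: centre of its underside. To be left alone.
Not all that is in view belongs to the job. Leave any red look-alike of the pen_machine alone.

How it is judged:
At the end, for the whole second after the job is handed in: Each of the four things stands upright (within 0.08 rad) and still on the floor of its own holder: underside 0.5 to 5.5 mm above the holder's underside, centre within 13 mm of the holder's centre, the carton lengthwise along the oblong holder (within 0.35 rad, either way round) (horizontal distance between pen_machine and small_round_holder below 0.013 m and z of pen_machine in the frame of small_round_holder between 0.0005 and 0.0055 m and angle between each of pen_machine, balm_jar, carton, power_unit's own z axis and vertical below 0.08 rad and linear speed of each of pen_machine, balm_jar, carton, power_unit below 0.02 m/s and angular speed of each of pen_machine, balm_jar, carton, power_unit below 0.2 rad/s and horizontal distance between balm_jar and large_round_holder below 0.013 m and z of balm_jar in the frame of large_round_holder between 0.0005 and 0.0055 m and horizontal distance between carton and oblong_holder below 0.013 m and z of carton in the frame of oblong_holder between 0.0005 and 0.0055 m and angle between the x axis of carton and the x axis of oblong_holder, either way round below 0.35 rad and horizontal distance between power_unit and square_holder below 0.013 m and z of power_unit in the frame of square_holder between 0.0005 and 0.0055 m); the robot touches nothing.
It fails at once if the small white ink bottle is shifted by more than 30 mm or tipped over (distance of ink_bottle from where it was at the start of the episode above 0.03 m or angle between ink_bottle's own z axis and vertical above 0.5 rad).
It fails at once if the tall green squeeze bottle is shifted by more than 30 mm or tipped over (distance of squeeze_bottle from where it was at the start of the episode above 0.03 m or angle between squeeze_bottle's own z axis and vertical above 0.5 rad).
It also fails if it takes over 109 s, if anything falls off the work surface, if the arm or the gripper's body presses on something with over 40 N, if the wrist force passes 120 N, or if a joint passes its speed limit or range.

### The arm

A 6-joint arm with a two-finger parallel gripper is mounted at the origin on the work surface. World frame = base frame: x ahead of the robot, y to its left, z up, the work surface at z = 0. Lengths are in m, angles in rad, forces in N, time in s.
With the tool pointing down it reaches from about 0.35 to 0.975 m from the base axis. Payload 17.4 kg.
Tool frame: the origin (TCP) lies at the very end of the fingers, on their centre line; the grasp point (between the pads) lies 19 mm behind it; z points along the fingers, y is the line along which they close (so a half turn about z gives the same grasp; the last joint's range is limited). The gripper opens to 85 mm and grips with 20 to 120 N. Pads are 22 mm wide; open, the fingers measure 114 mm over their backs; the gripper's body (76 mm by 85 mm) begins 54 mm behind the grasp point. The pads swing forward as they close: fully open they stand 13 mm farther back than shut.
Start: joints at [-1.198, 0.116, 1.442, -0, 1.584, -0.038], TCP at [0.27, -0.619, 0.231] pointing down, gripper open.
Joint ranges: [-2.83, 2.83], [-0.83, 2.19], [0.07, 2.5], [-1.14, 4.28], [0.01, 3], [-2.97, 2.97]. Speed limits (rad/s): [1.89, 1.89, 2.22, 3.14, 3.14, 3.14].

### API

Orientations are given as [roll, pitch, yaw] about the fixed x, y, z axes, in that order (R = Rz(yaw) Ry(pitch) Rx(roll)).
In Python, from rig import * gives the robot as it stands.
- The arm moves only by the shell command python3 -m creep 'ROWS' [OPENING] [FORCE]. ROWS is JSON, a list of rows, each a list of 4 numbers: the shift along the tool's x, y, z in m, then the turn about the tool's z in rad. In form: [[tx, ty, tz, yaw], ...]. A call has 1 to 20 rows; each row shifts and turns the commanded pose from where the row before left it, along the tool's axes as they then stand; what a row does not reach is not made up. A row lasts 1/10 s, in which the tool goes at most 50 mm and 8.59 degrees, less where a joint would pass 70% of its speed; a pose out of reach is approached as far as the arm can. A call with a gripper value outside its range is refused whole. OPENING is the closure, from 0 (fully open) to 1 (shut), set as the call begins (- or left out, the last holds). The fingers move at their own pace and stop on an object; FORCE is the grip in N (left out, the last holds). Time passes only in rows, so rows that do not move let the fingers close. It gives the time, the measured TCP pose, the force, the opening and the grip force at its end, in the units of the state.
- observe(): the state, without advancing time (a new reading comes with each control period).
- get_image(name): name is "scene" or "top" or "wrist"; returns (picture, depth): 420x560x3 uint8, red, green, blue; 420x560 float32, m along the optical axis (not along the pixel's ray), 0 where there is no reading.
- camera_info(name): a dict with "fovy" (degrees; the focal length in pixels is half the picture's height over the tangent of half this angle, whatever the lens; pixels are square), "cx", "cy" (the principal point, pixels), "rvec" (rotation vector, rad) and "tvec" (3), from world to camera coordinates, as OpenCV has them; the wrist camera has in their place "mount" (4x4, takes a point from camera to tool coordinates, whose origin is the TCP and whose axes are the flange's). Camera axes: x right, y down, z forward; pixel columns grow to the right and rows downward; lengths in m; the calibration is good to about 2 mm. A picture is of the moment at which its call begins: read the wrist's pose just before it. camera_info takes no time and is no camera call.
- sign_off(): hands the job in; it is judged then, once.
Trained networks look in the newest picture that a camera, given by its name, has taken for a name from the list of things; names that differ only in an ending like _2 or _b are one class to them, and where a whole thing is asked for, a point or a joint stands for the part that bears it (a point fixed in the world has none). Each returns a list of dicts, best first, with "confidence" (0 to 1); they miss things now and then, are a little off and sometimes report something else, mostly with a low value. They report only what shows in the picture. A call takes as long as a camera call. They do not tell look-alikes from the thing itself.
- spot_in(camera, thing): "position" ([x, y, z] in m, in world coordinates, good to about 4 mm: the middle of the surface that is visible of it).
- masks_of(camera, thing): "pixels" (420x560 bool, what is visible of it).
The state is a dict: "t": time; "joints": joint angles; "dq": joint speeds; "joint_torque": joint torques, N m; "ee_pos": TCP position; "orientation": TCP orientation; "contact_force": force on the tool from outside, world axes, zero at the start; "moment": the same for the moment, N m; "finger_gap": opening from 0.0 (shut) to 1.0 (fully open); "grip_force": force on a finger pad.
Only numpy, scipy, OpenCV 4.12 (cv2) and the standard library are available. Lean on these libraries where they do the work, as an engineer would, in place of code of your own. Each camera call takes 0.05 s, during which the arm holds its last target. There are 200 camera calls.

## Working session

There is one attempt and no reset: what is moved stays moved. The work goes in short steps, Python scripts to look and compute and a shell command to move; the robot and the scene stay as the last step left them, time stands still between calls to the robot, and variables do not carry over. Pictures are saved under pics/ and viewed, at most 14 in all, crops included, and the job is handed in when it is done.

```bash
mkdir -p pics; cat > h.py <<'E'
from rig import *
import numpy as np, cv2
from scipy.spatial.transform import Rotation as R
def cam(n):
    c=camera_info(n); f=210/np.tan(np.radians(c["fovy"])/2)
    if "mount" in c:
        s=observe(); T=np.eye(4); T[:3,:3]=R.from_euler('xyz',s["orientation"]).as_matrix(); T[:3,3]=s["ee_pos"]
        M=T@np.array(c["mount"])
    else:
        M=np.eye(4); r=cv2.Rodrigues(np.array(c["rvec"],float))[0]; M[:3,:3]=r.T; M[:3,3]=-r.T@np.array(c["tvec"],float).ravel()
    return f,c["cx"],c["cy"],M
def cloud(n):
    f,cx,cy,M=cam(n); im,d=get_image(n); v,u=np.mgrid[:420,:560]
    P=np.stack([(u-cx)/f*d,(v-cy)/f*d,d],-1)@M[:3,:3].T+M[:3,3]; P[d==0]=np.nan
    return im,P
E
python3 - <<'E'
from h import *
print(observe())
for n in("top","scene"):
    im,P=cloud(n); cv2.imwrite(f"pics/{n}0.png",im[:,:,::-1]); print(n,cam(n)[3].round(2).tolist())
    np.savez(f"{n}0.npz",im=im,P=P)
    for t in ["pen_machine","balm_jar","carton","power_unit","small_round_holder","large_round_holder","oblong_holder","square_holder","ink_bottle","squeeze_bottle"]:
        for m in masks_of(n,t):
            k=m["pixels"]; q=P[k]; v,u=np.nonzero(k); z=q[:,2]; zt=np.nanpercentile(z,95); s=q[z>zt-.006]
            r=cv2.minAreaRect(s[:,:2].astype(np.float32)*1000)
            print(n,t,round(m["confidence"],2),"px",int(u.mean()),int(v.mean()),len(u),"ztop %.3f"%zt,"med",np.nanmedian(q,0).round(3),"rect",np.round(r[0],0),np.round(r[1],0),round(r[2]))
print(observe()["t"])
E
```

```text
{'t': 0.0, 'joints': array([-1.19779681e+00,  1.16491032e-01,  1.44225988e+00, -1.12502469e-05,
        1.58400200e+00, -3.78210085e-02]), 'dq': array([ 0.00188932,  0.000394  , -0.00060351, -0.00034276, -0.00135094,
        0.00060835]), 'joint_torque': array([-2.72701203e-03, -7.31998587e+01, -6.32486272e+01, -1.81891514e-04,
        6.44813568e-03, -6.65509742e-05]), 'ee_pos': array([ 0.26947609, -0.61867006,  0.23056212]), 'orientation': array([-3.14043280e+00, -3.26303638e-05,  4.10820367e-01]), 'contact_force': array([0.60662148, 1.06061495, 0.27019075]), 'moment': array([-0.00954977, -0.01898924, -0.04818347]), 'grip_force': 0.0, 'finger_gap': 1.0033967718515637}
top [[0.01, -0.98, 0.2, 0.31], [-1.0, -0.01, -0.0, 0.09], [0.0, -0.2, -0.98, 1.28], [0.0, 0.0, 0.0, 1.0]]
top pen_machine 0.79 px 373 218 290 ztop 0.099 med [ 0.533 -0.13   0.077] rect [ 539. -135.] [20. 19.] 63
top pen_machine 0.75 px 383 183 298 ztop 0.099 med [ 0.617 -0.156  0.074] rect [ 624. -162.] [18. 17.] 32
top pen_machine 0.72 px 404 148 320 ztop 0.099 med [ 0.704 -0.208  0.068] rect [ 711. -213.] [20. 20.] 
[... 2484 characters left out ...]
.627 0.312 0.003] rect [627. 310.] [89. 89.] 3
scene large_round_holder 0.25 px 227 212 930 ztop 0.056 med [ 0.624 -0.     0.048] rect [616.  -5.] [54. 54.] 62
scene oblong_holder 0.56 px 301 233 1716 ztop 0.009 med [0.621 0.165 0.003] rect [618. 165.] [ 72. 126.] 86
scene square_holder 0.87 px 306 173 1050 ztop 0.009 med [0.458 0.148 0.003] rect [458. 149.] [85. 85.] 57
scene ink_bottle 0.51 px 188 144 203 ztop 0.059 med [ 0.456 -0.143  0.034] rect [ 449. -146.] [12. 14.] 13
scene squeeze_bottle 0.74 px 302 233 1729 ztop 0.009 med [0.62  0.166 0.002] rect [618. 165.] [ 72. 126.] 86
scene squeeze_bottle 0.73 px 454 208 1822 ztop 0.149 med [0.546 0.466 0.093] rect [527. 476.] [32. 32.] 43
1.1
```

```bash
python3 -m creep --help 2>&1 | head -20
```

```text
invalid input: not JSON, or not a number
```

```bash
python3 - <<'E'
import cv2
a=cv2.imread("pics/scene0.png");b=cv2.imread("pics/top0.png")
c=cv2.resize(a[110:270,60:260],(800,640))[:600]; cv2.imwrite("pics/c1.png",c)
E
```

```text
(no output)
```

View pics/scene0.png

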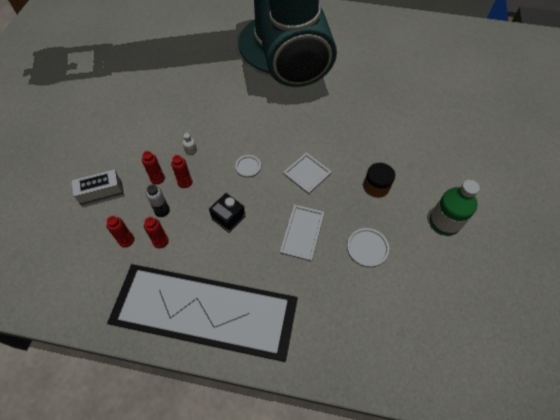

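View pics/c1.png

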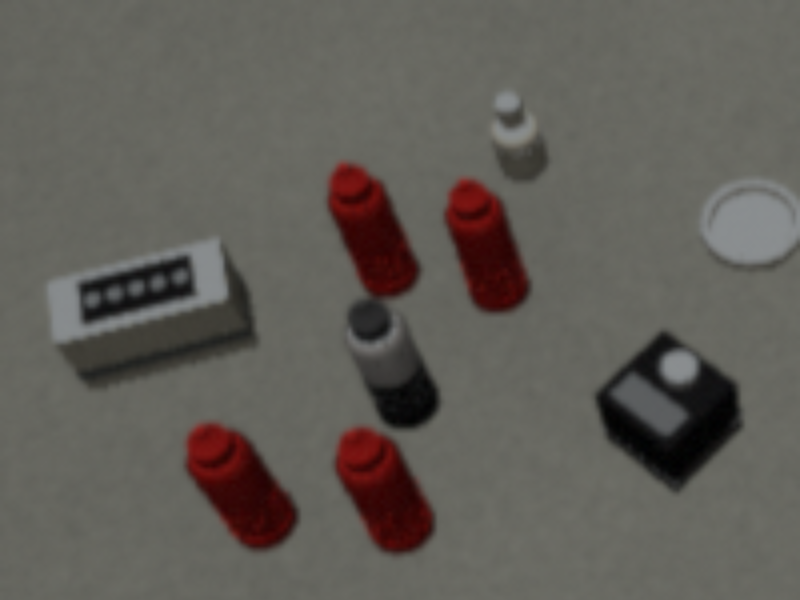

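View pics/top0.png

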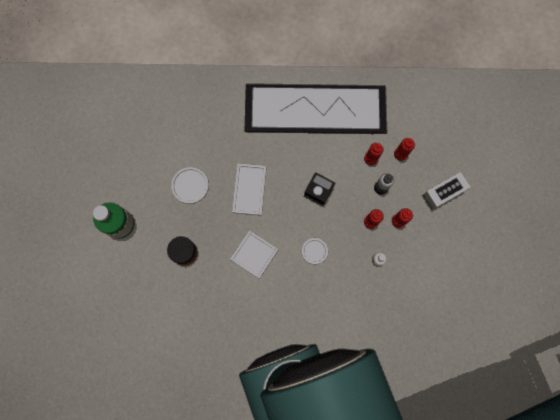

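Scene view: the candidates for the pen are four red look-alikes at (152,168), (180,171), (120,232) and (155,233), and one grey and black pen at (157,201). The crop confirms the grey and black one, at world (0.626, -0.160). The ink bottle is at (188,144). The square, oblong and round holders match the networks' reports.

I'll start with the carton.

```bash
cat > go.py <<'E'
import sys; from h import *
# target x y z yaw -> turn about tool z, then shift in tool axes after the turn
x,y,z,w=map(float,sys.argv[1:5]); s=observe(); yaw=s["orientation"][2]
d=np.array([x,y,z])-s["ee_pos"]; c,q=np.cos(w),np.sin(w)
print("turn %.3f (%.1f rows) then tx %.4f ty %.4f tz %.4f"%(-(w-yaw),abs(w-yaw)/.145,c*d[0]+q*d[1],q*d[0]-c*d[1],-d[2]),"t",s["t"],"tilt",s["orientation"][:2].round(3),"gap",round(s["finger_gap"],3),"j6",s["joints"][5].round(2))
E
python3 go.py .6125 -.312 .2 -1.047
```

```text
turn 1.458 (10.1 rows) then tx -0.0942 ty -0.4504 tz 0.0313 t 1.1 tilt [-3.142 -0.   ] gap 1.005 j6 -0.04
```

```bash
python3 -m creep '[[0,0,0,0.1458],[0,0,0,0.1458],[0,0,0,0.1458],[0,0,0,0.1458],[0,0,0,0.1458],[0,0,0,0.1458],[0,0,0,0.1458],[0,0,0,0.1458],[0,0,0,0.1458],[0,0,0,0.1458],[-0.0105,-0.05,0.0035,0],[-0.0105,-0.05,0.0035,0],[-0.0105,-0.05,0.0035,0],[-0.0105,-0.05,0.0035,0],[-0.0105,-0.05,0.0035,0],[-0.0105,-0.05,0.0035,0],[-0.0105,-0.05,0.0035,0],[-0.0105,-0.05,0.0035,0],[-0.0105,-0.05,0.0033,0],[0,0,0,0]]' 0 40
cat > look.py <<'E'
import sys; from h import *
im,P=cloud("wrist"); cv2.imwrite(f"pics/{sys.argv[1]}.png",im[:,:,::-1])
for t in sys.argv[2:]:
    for m in masks_of("wrist",t):
        k=m["pixels"]; q=P[k]; q=q[~np.isnan(q[:,0])]; z=q[:,2]; zt=np.percentile(z,95); s=q[z>zt-.008]
        v,u=np.nonzero(k); r=cv2.minAreaRect(s[:,:2].astype(np.float32)*1000)
        print(t,round(m["confidence"],2),int(u.mean()),int(v.mean()),"ztop %.3f"%zt,"mean",s.mean(0).round(4)[:2],"rect",np.round(r[0],1),np.round(r[1],0),round(r[2]),"rgb",im[k].mean(0).astype(int))
print(observe()["t"],observe()["ee_pos"])
E
python3 look.py w1 carton pen_machine; python3 go.py .6125 -.312 .2 -1.047
```

```text
t: 3.1
ee_pos: [0.6071, -0.3151, 0.1997]
orientation: [-3.141, 0.001, -1.043]
contact_force: [0.4, 0.1, -0.7]
finger_gap: 1.002
grip_force: 0.0
carton 0.68 270 190 ztop 0.054 mean [ 0.6128 -0.3162] rect [ 611.5 -313.9] [44. 95.] 30 rgb [137 136 129]
pen_machine 0.91 128 285 ztop 0.098 mean [ 0.6984 -0.1428] rect [ 698.9 -140.5] [20. 21.] 78 rgb [113  41  38]
pen_machine 0.89 249 335 ztop 0.080 mean [ 0.544  -0.1467] rect [ 542.8 -145.1] [33. 13.] 22 rgb [98 46 43]
pen_machine 0.85 274 302 ztop 0.098 mean [ 0.5441 -0.2062] rect [ 543.  -203.7] [21. 20.] 31 rgb [120  51  47]
pen_machine 0.73 142 227 ztop 0.099 mean [ 0.711  -0.2171] rect [ 712.1 -214.5] [21. 21.] 20 rgb [120  48  45]
pen_machine 0.56 200 296 ztop 0.098 mean [ 0.6216 -0.1668] rect [ 621.4 -165.7] [12. 17.] 54 rgb [80 78 76]
3.25 [ 0.60383678 -0.31929289  0.2006597 ]
turn 0.000 (0.0 rows) then tx -0.0020 ty -0.0111 tz 0.0007 t 3.25 tilt [3.141 0.   ] gap 0.994 j6 2.09
```

```bash
python3 go.py .612 -.3135 .012 -1.047;  python3 -m creep '[[-0.001,-0.01,0.04,0],[0,0,0.05,0],[0,0,0.05,0],[0,0,0.03,0],[0,0,0.018,0],[0,0,0,0],[0,0,0,0]]'; python3 go.py .612 -.3135 .012 -1.047
```

```text
turn 0.000 (0.0 rows) then tx -0.0009 ty -0.0100 tz 0.1887 t 3.25 tilt [3.141 0.   ] gap 0.994 j6 2.09
t: 3.95
ee_pos: [0.6125, -0.3144, 0.0145]
orientation: [-3.141, -0.002, -1.048]
contact_force: [-0.1, 0.0, 0.8]
finger_gap: 0.999
grip_force: 0.0
turn -0.001 (0.0 rows) then tx -0.0010 ty -0.0000 tz 0.0025 t 3.95 tilt [-3.141e+00 -2.000e-03] gap 0.999 j6 2.11
```

```bash
python3 -m creep '[[0,0,0,0],[0,0,0,0],[0,0,0,0],[0,0,0,0],[0,0,0,0],[0,0,0,0],[0,0,0,0],[0,0,0,0],[0,0,-0.02,0],[0,0,-0.04,0],[0,0,-0.05,0],[0,0,-0.05,0],[0,0,0,0],[0,0,0,0]]' 1 40; python3 go.py .6175 .164 .17 -.07
```

```text
t: 5.35
ee_pos: [0.6124, -0.3135, 0.174]
orientation: [-3.14, -0.002, -1.047]
contact_force: [-0.1, 0.1, -3.2]
finger_gap: 0.514
grip_force: 41.3
turn -0.977 (6.7 rows) then tx -0.0283 ty -0.4767 tz 0.0040 t 5.35 tilt [-3.14e+00 -2.00e-03] gap 0.514 j6 2.11
```

```bash
python3 -m creep '[[0,0,0,-0.1396],[0,0,0,-0.1396],[0,0,0,-0.1396],[0,0,0,-0.1396],[0,0,0,-0.1396],[0,0,0,-0.1396],[0,0,0,-0.1396],[-0.0028,-0.0477,0,0],[-0.0028,-0.0477,0,0],[-0.0028,-0.0477,0,0],[-0.0028,-0.0477,0,0],[-0.0028,-0.0477,0,0],[-0.0028,-0.0477,0,0],[-0.0028,-0.0477,0,0],[-0.0028,-0.0477,0,0],[-0.0028,-0.0477,0,0],[-0.003,-0.0474,0,0],[0,0,0,0],[0,0,0,0],[0,0,0,0]]'; python3 go.py .6175 .164 .018 -.07; python3 look.py w2 oblong_holder carton small_round_holder square_holder
```

```text
t: 7.35
ee_pos: [0.617, 0.1633, 0.1715]
orientation: [3.141, 0.002, -0.07]
contact_force: [0.4, -0.6, -1.9]
finger_gap: 0.508
grip_force: 41.7
turn -0.000 (0.0 rows) then tx 0.0005 ty -0.0007 tz 0.1535 t 7.35 tilt [3.141e+00 2.000e-03] gap 0.508 j6 1.86
oblong_holder 0.65 275 156 ztop 0.010 mean [0.6549 0.1603] rect [654.2 160.4] [72. 46.] 86 rgb [199 200 196]
carton 0.85 275 267 ztop 0.211 mean [0.6318 0.1619] rect [626.8 162.9] [45. 75.] 86 rgb [126 125 121]
carton 0.42 22 292 ztop 0.073 mean [0.5192 0.4412] rect [518.9 443.1] [10. 49.] 80 rgb [68 74 62]
small_round_holder 0.64 415 294 ztop 0.010 mean [4.753e-01 4.000e-04] rect [525.9  54.4] [224.  55.] 43 rgb [186 189 189]
7.6 [0.61739906 0.16323326 0.17267374]
```

View pics/w2.png

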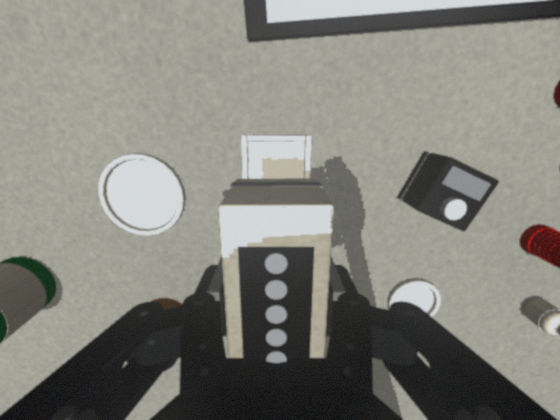

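```bash
python3 -m creep '[[-0.001,0,0.04,0],[0,0,0.045,0],[0,0,0.04,0],[0,0,0.015,0],[0,0,0.008,0],[0,0,0.003,0],[0,0,0.002,0],[0,0,0,0],[0,0,0,0]]'; python3 go.py .6175 .164 .018 -.07
```

```text
t: 8.5
ee_pos: [0.6169, 0.1643, 0.021]
orientation: [-3.141, -0.002, -0.07]
contact_force: [0.2, -0.1, -1.9]
finger_gap: 0.507
grip_force: 41.6
turn 0.000 (0.0 rows) then tx 0.0007 ty 0.0003 tz 0.0030 t 8.5 tilt [-3.141e+00 -2.000e-03] gap 0.507 j6 1.86
```

Down 3 mm more, then release and lift.

```bash
python3 -m creep '[[0,0,0.002,0],[0,0,0.0015,0],[0,0,0,0]]'; python3 -m creep '[[0,0,0,0],[0,0,0,0],[0,0,0,0],[0,0,0,0],[0,0,0,0],[0,0,-0.03,0],[0,0,-0.05,0],[0,0,-0.05,0],[0,0,-0.03,0],[0,0,0,0]]' 0; python3 go.py .614 -.0065 .19 1.1
```

```text
t: 8.8
ee_pos: [0.6165, 0.1643, 0.0171]
orientation: [-3.141, -0.001, -0.07]
contact_force: [-3.9, -0.4, 6.3]
finger_gap: 0.513
grip_force: 42.7
t: 9.8
ee_pos: [0.6179, 0.1646, 0.1819]
orientation: [-3.139, -0.007, -0.07]
contact_force: [-0.3, 0.3, -0.2]
finger_gap: 0.997
grip_force: 0.0
turn -1.170 (8.1 rows) then tx -0.1542 ty 0.0741 tz -0.0081 t 9.8 tilt [-3.139 -0.007] gap 0.997 j6 1.86
```

```bash
python3 -m creep '[[0,0,0,-0.1463],[0,0,0,-0.1463],[0,0,0,-0.1463],[0,0,0,-0.1463],[0,0,0,-0.1463],[0,0,0,-0.1463],[0,0,0,-0.1463],[0,0,0,-0.1463],[-0.0385,0.0185,-0.002,0],[-0.0385,0.0185,-0.002,0],[-0.0385,0.0185,-0.002,0],[-0.0385,0.0185,-0.002,0],[0,0,0,0],[0,0,0,0],[0,0,0,0]]'; python3 look.py w3 power_unit oblong_holder carton square_holder small_round_holder pen_machine;python3 go.py .614 -.0065 .015 1.1
```

```text
t: 11.3
ee_pos: [0.6124, -0.0059, 0.1836]
orientation: [-3.141, 0.0, 1.101]
contact_force: [-0.9, 0.8, -0.3]
finger_gap: 1.001
grip_force: 0.0
power_unit 0.88 277 197 ztop 0.059 mean [ 0.6128 -0.0069] rect [612.4  -7.8] [55. 54.] 62 rgb [87 87 86]
oblong_holder 0.8 221 57 ztop 0.011 mean [0.6231 0.1379] rect [614.1 151.4] [ 50. 124.] 86 rgb [200 202 201]
carton 0.61 185 32 ztop 0.057 mean [0.6092 0.1599] rect [614.8 163.3] [44. 95.] 86 rgb [136 138 137]
carton 0.6 210 348 ztop 0.060 mean [ 0.4473 -0.1465] rect [ 445.8 -147.1] [12. 16.] 86 rgb [143 141 134]
square_holder 0.82 78 127 ztop 0.010 mean [0.4544 0.1485] rect [454.8 146.6] [84. 87.] 58 rgb [205 209 210]
small_round_holder 0.94 162 237 ztop 0.010 mean [0.4645 0.0025] rect [465.2   2.6] [62. 63.] 64 rgb [187 186 180]
pen_machine 0.85 405 271 ztop 0.099 mean [ 0.698  -0.1355] rect [ 698.5 -138.1] [21. 20.] 22 rgb [118  46  43]
pen_machine 0.65 348 314 ztop 0.098 mean [ 0.6248 -0.1578] rect [ 638.3 -104.3] [135.  21.] 76 rgb [88 87 84]
pen_machine 0.64 269 325 ztop 0.097 mean [ 0.5409 -0.1314] rect [ 540.3 -133.1] [17. 21.] 55 rgb [118  48  44]
pen_machine 0.62 441 314 ztop 0.079 mean [ 0.7173 -0.1995] rect [ 707.6 -177.7] [15. 73.] 22 rgb [93 36 33]
pen_machine 0.58 296 343 ztop 0.051 mean [ 0.5468 -0.1857] rect [ 587.8 -101.2] [212.  29.] 65 rgb [94 44 41]
11.65 [ 0.61247691 -0.00609959  0.18418584]
turn 0.001 (0.0 rows) then tx 0.0003 ty 0.0015 tz 0.1692 t 11.65 tilt [-3.142  0.   ] gap 1.002 j6 0.42
```

View pics/w3.png

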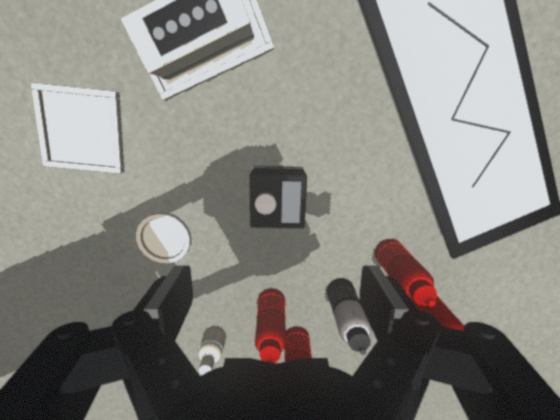

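```bash
python3 -m creep '[[-0.001,0.001,0.04,0],[0,0,0.05,0],[0,0,0.05,0],[0,0,0.02,0],[0,0,0.01,0],[0,0,0,0],[0,0,0,0]]'; python3 -m creep '[[0,0,0,0],[0,0,0,0],[0,0,0,0],[0,0,0,0],[0,0,0,0],[0,0,0,0],[0,0,0,0],[0,0,-0.02,0],[0,0,-0.05,0],[0,0,-0.05,0],[0,0,-0.01,0.05],[0,0,0,0.05],[0,0,0,0],[0,0,0,0]]' 1 40; python3 go.py .4555 .147 .15 1.003
```

```text
t: 12.35
ee_pos: [0.6138, -0.0079, 0.0159]
orientation: [3.14, -0.001, 1.1]
contact_force: [0.9, -0.1, 0.3]
finger_gap: 0.998
grip_force: 0.0
t: 13.75
ee_pos: [0.6127, -0.008, 0.1439]
orientation: [-3.141, 0.0, 1.002]
contact_force: [0.0, -0.1, -3.2]
finger_gap: 0.648
grip_force: 44.0
turn -0.001 (0.0 rows) then tx 0.0461 ty -0.2158 tz -0.0061 t 13.75 tilt [-3.141  0.   ] gap 0.648 j6 0.51
```

```bash
python3 -m creep '[[0.0092,-0.0432,0,0],[0.0092,-0.0432,0,0],[0.0092,-0.0432,0,0],[0.0092,-0.0432,0,0],[0.0093,-0.043,0,0],[0,0,0,0],[0,0,0,0],[0,0,0,0]]'; python3 go.py .4555 .147 .022 1.003
```

```text
t: 14.55
ee_pos: [0.4565, 0.147, 0.1441]
orientation: [3.142, 0.0, 1.001]
contact_force: [0.2, -0.0, -2.1]
finger_gap: 0.651
grip_force: 44.5
turn -0.002 (0.0 rows) then tx -0.0005 ty -0.0009 tz 0.1221 t 14.55 tilt [3.142 0.   ] gap 0.651 j6 0.83
```

```bash
python3 -m creep '[[0,-0.001,0.04,0],[0,0,0.045,0],[0,0,0.025,0],[0,0,0.012,0],[0,0,0,0],[0,0,0,0]]'; python3 -m creep '[[0,0,0.002,0],[0,0,0.002,0],[0,0,0,0],[0,0,0,0]]'
```

```text
t: 15.15
ee_pos: [0.4562, 0.1477, 0.0234]
orientation: [3.141, -0.001, 1.0]
contact_force: [0.1, 0.3, -1.5]
finger_gap: 0.65
grip_force: 44.6
t: 15.55
ee_pos: [0.4556, 0.148, 0.0187]
orientation: [3.141, -0.001, 1.001]
contact_force: [1.1, 0.0, -1.5]
finger_gap: 0.653
grip_force: 44.6
```

```bash
python3 -m creep '[[0,0,0.001,0],[0,0,0,0]]';python3 -m creep '[[0,0,0,0],[0,0,0,0],[0,0,0,0],[0,0,0,0],[0,0,0,0],[0,0,-0.03,0],[0,0,-0.05,0],[0,0,-0.05,0],[0,0,-0.03,0],[0,0,0,0],[0,0,0,0]]' 0; python3 go.py .46 .316 .18 1.003;  python3 look.py w4 balm_jar power_unit square_holder
```

```text
t: 15.75
ee_pos: [0.4557, 0.148, 0.0186]
orientation: [3.141, -0.001, 1.0]
contact_force: [-6.7, -2.0, 14.6]
finger_gap: 0.649
grip_force: 46.3
t: 16.85
ee_pos: [0.4554, 0.1479, 0.1773]
orientation: [3.141, -0.001, 1.0]
contact_force: [0.6, -0.1, -0.9]
finger_gap: 1.0
grip_force: 0.0
turn -0.003 (0.0 rows) then tx 0.1442 ty -0.0865 tz -0.0027 t 16.85 tilt [ 3.141e+00 -1.000e-03] gap 1.0 j6 0.83
balm_jar 0.94 172 39 ztop 0.058 mean [0.4572 0.3124] rect [455.2 311. ] [55. 64.] 58 rgb [52 51 49]
power_unit 0.74 275 197 ztop 0.062 mean [0.4554 0.1489] rect [454.6 148. ] [55. 55.] 57 rgb [85 85 83]
power_unit 0.49 276 178 ztop 0.011 mean [0.463  0.1589] rect [454.5 147.1] [84. 84.] 57 rgb [172 171 164]
square_holder 0.86 275 178 ztop 0.011 mean [0.4625 0.1598] rect [454.8 147.7] [83. 84.] 57 rgb [175 174 167]
17.05 [0.45488585 0.14778585 0.17583042]
```

```bash
python3 -m creep '[[0.035,-0.021,0,0],[0.035,-0.021,0,0],[0.035,-0.021,0,0],[0.035,-0.022,0,0],[0,0,0,0],[0,0,0,0],[0,0,0,0]]';  python3 look.py w5 balm_jar large_round_holder; python3 go.py .458 .3145 .016 1.003
```

```text
t: 17.75
ee_pos: [0.4593, 0.3109, 0.1766]
orientation: [-3.141, 0.001, 1.0]
contact_force: [-0.0, 0.6, 0.1]
finger_gap: 0.998
grip_force: 0.0
balm_jar 0.81 272 196 ztop 0.058 mean [0.4584 0.3164] rect [457.5 315.2] [63. 63.] 33 rgb [51 50 48]
large_round_holder 0.92 413 105 ztop 0.010 mean [0.6242 0.3104] rect [622.4 309.4] [90. 92.] 72 rgb [197 201 203]
17.9 [0.4595243  0.31075734 0.17729021]
turn -0.004 (0.0 rows) then tx 0.0023 ty -0.0033 tz 0.1613 t 17.9 tilt [ 3.141 -0.   ] gap 1.001 j6 1.12
```

```bash
python3 -m creep '[[0.0035,-0.0038,0.04,0],[0,0,0.05,0],[0,0,0.045,0],[0,0,0.016,0],[0,0,0.01,0],[0,0,0,0],[0,0,0,0]]'; python3 go.py .458 .3155 .016 1.003; python3 -m creep '[[0,0,0,0],[0,0,0,0],[0,0,0,0],[0,0,0,0],[0,0,0,0],[0,0,0,0],[0,0,-0.02,0],[0,0,-0.05,0],[0,0,-0.05,0],[0,0,-0.01,0],[0,0,0,0],[0,0,0,0]]' 1 40; python3 go.py .6245 .310 .15 1.003
```

```text
t: 18.6
ee_pos: [0.4591, 0.3171, 0.0183]
orientation: [3.141, -0.002, 1.0]
contact_force: [0.6, -0.5, 0.6]
finger_gap: 0.998
grip_force: 0.0
turn -0.003 (0.0 rows) then tx -0.0019 ty -0.0001 tz 0.0023 t 18.6 tilt [ 3.141e+00 -2.000e-03] gap 0.998 j6 1.13
t: 19.8
ee_pos: [0.4577, 0.3164, 0.1451]
orientation: [-3.141, 0.001, 1.0]
contact_force: [-0.1, -0.4, -2.2]
finger_gap: 0.738
grip_force: 45.0
turn -0.003 (0.0 rows) then tx 0.0843 ty 0.1441 tz -0.0049 t 19.8 tilt [-3.141e+00  1.000e-03] gap 0.738 j6 1.13
```

```bash
python3 -m creep '[[0.021,0.036,0,0],[0.021,0.036,0,0],[0.021,0.036,0,0],[0.021,0.036,0,0],[0,0,0,0],[0,0,0,0],[0,0,0,0]]'; python3 go.py .6245 .310 .024 1.003
```

```text
t: 20.5
ee_pos: [0.6235, 0.3095, 0.1449]
orientation: [-3.14, 0.002, 1.001]
contact_force: [-0.5, 0.0, -1.6]
finger_gap: 0.736
grip_force: 45.0
turn -0.002 (0.0 rows) then tx 0.0009 ty 0.0006 tz 0.1209 t 20.5 tilt [-3.14e+00  2.00e-03] gap 0.736 j6 0.99
```

```bash
python3 -m creep '[[0.001,0,0.04,0],[0,0,0.045,0],[0,0,0.025,0],[0,0,0.01,0],[0,0,0,0],[0,0,0,0]]'; python3 -m creep '[[0,0,0.002,0],[0,0,0.002,0],[0,0,0,0],[0,0,0,0]]'
```

```text
t: 21.1
ee_pos: [0.6256, 0.3109, 0.0282]
orientation: [3.14, -0.002, 1.001]
contact_force: [0.1, 0.9, -1.1]
finger_gap: 0.736
grip_force: 45.0
t: 21.5
ee_pos: [0.6252, 0.3105, 0.0225]
orientation: [3.141, -0.0, 1.0]
contact_force: [-0.4, -0.1, -1.4]
finger_gap: 0.737
grip_force: 45.0
```

```bash
python3 -m creep '[[0,0,0.002,0],[0,0,0.001,0],[0,0,0,0]]';python3 -m creep '[[0,0,0,0],[0,0,0,0],[0,0,0,0],[0,0,0,0],[0,0,0,0],[0,0,-0.03,0],[0,0,-0.05,0],[0,0,-0.05,0],[0,0,-0.05,0],[0,0,0,0],[0,0,0,0]]' 0; python3 look.py w6 balm_jar large_round_holder; python3 go.py .6235 -.161 .2 0
```

```text
t: 21.8
ee_pos: [0.6254, 0.3105, 0.0212]
orientation: [3.141, -0.001, 1.0]
contact_force: [-8.9, -4.5, 16.6]
finger_gap: 0.736
grip_force: 46.8
t: 22.9
ee_pos: [0.6255, 0.3106, 0.2005]
orientation: [3.14, -0.002, 1.0]
contact_force: [0.1, 1.0, -0.5]
finger_gap: 1.001
grip_force: 0.0
balm_jar 0.93 275 195 ztop 0.061 mean [0.6244 0.3106] rect [624.1 309.4] [62. 60.] 56 rgb [56 55 53]
large_round_holder 0.87 273 170 ztop 0.010 mean [0.6327 0.3275] rect [628.7 318.8] [69. 90.] 59 rgb [189 189 184]
large_round_holder 0.65 327 294 ztop 0.057 mean [0.6077 0.1684] rect [615.6 218.9] [155.  88.] 85 rgb [122 123 120]
23.05 [0.6247224  0.31019002 0.19732934]
turn 1.000 (6.9 rows) then tx -0.0012 ty 0.4712 tz -0.0027 t 23.05 tilt [-3.14e+00  2.00e-03] gap 1.003 j6 0.99
```

```bash
python3 -m creep '[[0,0,0,0.1429],[0,0,0,0.1429],[0,0,0,0.1429],[0,0,0,0.1429],[0,0,0,0.1429],[0,0,0,0.1429],[0,0,0,0.1429],[0,0.048,0,0],[0,0.048,0,0],[0,0.048,0,0],[0,0.048,0,0],[0,0.048,0,0],[0,0.048,0,0],[0,0.048,0,0],[0,0.048,0,0],[0,0.048,0,0],[0,0.039,0,0],[0,0,0,0],[0,0,0,0],[0,0,0,0]]'; python3 look.py w7 pen_machine; python3 go.py .6235 -.161 .042 0
```

```text
t: 25.05
ee_pos: [0.6251, -0.1598, 0.1983]
orientation: [-3.141, 0.001, 0.001]
contact_force: [0.4, 0.2, 0.4]
finger_gap: 0.999
grip_force: 0.0
pen_machine 0.83 253 269 ztop 0.099 mean [ 0.5417 -0.1356] rect [ 539.4 -135.4] [21. 21.] 88 rgb [117  46  42]
pen_machine 0.75 277 196 ztop 0.099 mean [ 0.6259 -0.1619] rect [ 624.7 -161.8] [21. 21.] 90 rgb [79 77 75]
pen_machine 0.73 334 106 ztop 0.101 mean [ 0.712  -0.2131] rect [ 711.9 -213.7] [21. 21.] 1 rgb [146  57  52]
pen_machine 0.7 251 121 ztop 0.103 mean [ 0.6991 -0.1392] rect [ 698.5 -138.6] [20. 20.] 11 rgb [158  61  56]
pen_machine 0.7 313 267 ztop 0.099 mean [ 0.5453 -0.2019] rect [ 543.6 -202.3] [19. 20.] 48 rgb [96 44 41]
25.15 [ 0.62524104 -0.15946064  0.19890118]
turn 0.001 (0.0 rows) then tx -0.0017 ty 0.0015 tz 0.1569 t 25.15 tilt [-3.141  0.   ] gap 1.001 j6 1.28
```

View pics/w7.png

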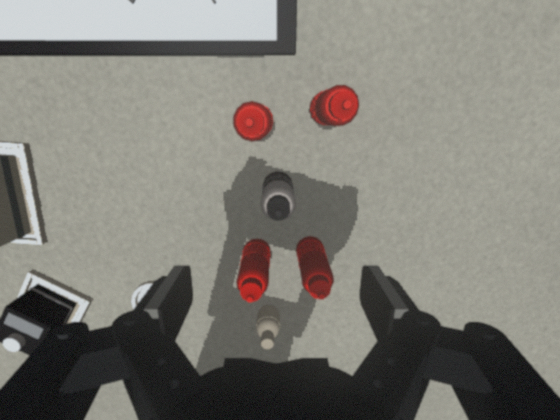

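```bash
python3 -c "
from h import *
print(np.round(camera_info('wrist')['mount'],3))"; python3 -m creep '[[0,0.0025,0.04,0],[0,0,0.04,0],[0,0,0.04,0],[0,0,0.02,0],[0,0,0.012,0],[0,0,0,0],[0,0,0,0]]'; python3 go.py .625 -.162 .045 0
```

```text
[[ 0.001 -0.951 -0.309  0.078]
 [ 1.     0.001  0.     0.001]
 [ 0.    -0.309  0.951 -0.143]
 [ 0.     0.     0.     1.   ]]
t: 25.85
ee_pos: [0.6258, -0.1629, 0.0486]
orientation: [3.141, -0.001, 0.001]
contact_force: [-0.8, -0.4, 0.5]
finger_gap: 0.998
grip_force: 0.0
turn 0.001 (0.0 rows) then tx -0.0008 ty -0.0009 tz 0.0036 t 25.85 tilt [ 3.141e+00 -1.000e-03] gap 0.998 j6 1.28
```

```bash
python3 -m creep '[[0,0,0.003,0],[0,0,0,0],[0,0,0,0],[0,0,0,0],[0,0,0,0],[0,0,0,0],[0,0,0,0],[0,0,0,0],[0,0,0,0],[0,0,0,0],[0,0,0,0],[0,0,-0.02,0],[0,0,-0.04,0],[0,0,-0.05,0],[0,0,-0.03,0],[0,0,0,0],[0,0,0,0]]' 1 40; python3 go.py .4665 .004 .18 0
```

```text
t: 27.55
ee_pos: [0.6252, -0.1631, 0.1842]
orientation: [3.141, -0.0, 0.0]
contact_force: [0.1, 0.8, -2.4]
finger_gap: 0.386
grip_force: 40.1
turn 0.000 (0.0 rows) then tx -0.1587 ty -0.1671 tz 0.0042 t 27.55 tilt [ 3.141 -0.   ] gap 0.386 j6 1.28
```

```bash
python3 -m creep '[[-0.0317,-0.0334,0,0],[-0.0317,-0.0334,0,0],[-0.0317,-0.0334,0,0],[-0.0317,-0.0334,0,0],[-0.0317,-0.0334,0,0],[0,0,0,0],[0,0,0,0],[0,0,0,0]]'; python3 go.py .4665 .004 .052 0; python3 look.py w8 small_round_holder pen_machine
```

```text
t: 28.35
ee_pos: [0.4668, 0.0035, 0.1833]
orientation: [3.141, 0.001, -0.0]
contact_force: [-0.2, -0.3, -1.3]
finger_gap: 0.385
grip_force: 40.4
turn -0.000 (0.0 rows) then tx -0.0003 ty -0.0005 tz 0.1313 t 28.35 tilt [3.141e+00 1.000e-03] gap 0.385 j6 1.52
small_round_holder 0.97 276 189 ztop 0.010 mean [0.4665 0.0024] rect [467.2   2.1] [62. 58.] 86 rgb [194 188 174]
pen_machine 0.96 429 123 ztop 0.099 mean [ 0.5389 -0.1322] rect [ 538.6 -134.1] [21. 21.] 90 rgb [135  54  50]
pen_machine 0.84 511 119 ztop 0.098 mean [ 0.542  -0.1988] rect [ 541.7 -201.5] [22. 21.] 12 rgb [125  41  37]
pen_machine 0.6 275 284 ztop 0.240 mean [0.4694 0.0027] rect [467.    2.6] [22. 21.] 89 rgb [77 75 73]
28.5 [0.46700961 0.00328551 0.18355442]
```

View pics/w8.png

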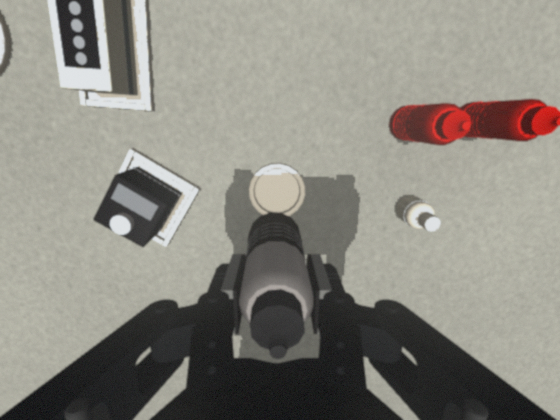

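```bash
python3 -m creep '[[0,0.001,0.04,0],[0,0,0.045,0],[0,0,0.03,0],[0,0,0.014,0],[0,0,0,0],[0,0,0,0]]'; python3 -m creep '[[0,0,0.002,0],[0,0,0.002,0],[0,0,0,0],[0,0,0,0]]'
```

```text
t: 29.1
ee_pos: [0.4675, 0.0027, 0.0566]
orientation: [3.142, -0.001, -0.0]
contact_force: [0.4, -0.0, -0.6]
finger_gap: 0.387
grip_force: 40.3
t: 29.5
ee_pos: [0.4668, 0.0029, 0.0516]
orientation: [3.142, -0.001, 0.0]
contact_force: [0.2, 0.4, -1.7]
finger_gap: 0.386
grip_force: 40.4
```

```bash
python3 -m creep '[[0,0,0.002,0],[0,0,0.001,0],[0,0,0,0],[0,0,0,0]]'; python3 -m creep '[[0,0,0.001,0],[0,0,0,0]]'
```

```text
t: 29.9
ee_pos: [0.4667, 0.0029, 0.0482]
orientation: [-3.142, 0.0, 0.0]
contact_force: [0.2, -0.6, -2.3]
finger_gap: 0.383
grip_force: 40.4
t: 30.1
ee_pos: [0.467, 0.0029, 0.0478]
orientation: [-3.142, -0.001, 0.0]
contact_force: [-2.3, 0.2, 5.5]
finger_gap: 0.385
grip_force: 40.8
```

Contact with the floor is confirmed, so I'll release, lift straight up, and check.

```bash
python3 -m creep '[[0,0,0,0],[0,0,0,0],[0,0,0,0],[0,0,0,0],[0,0,0,0],[0,0,0,0],[0,0,-0.02,0],[0,0,-0.04,0],[0,0,-0.05,0],[0,0,-0.05,0],[0,0,-0.04,0],[0,0,0,0],[0,0,0,0],[0,0,0,0],[0,0,0,0],[0,0,0,0]]' 0
python3 look.py w9 pen_machine small_round_holder power_unit; python3 - <<'E'
from h import *
im,P=cloud("scene"); cv2.imwrite("pics/s9.png",cv2.resize(im[100:290,60:500],(800,345))[:,:,::-1])
E
```

```text
t: 31.7
ee_pos: [0.4665, 0.0029, 0.2462]
orientation: [-3.141, 0.002, 0.0]
contact_force: [0.4, 0.6, -0.4]
finger_gap: 0.997
grip_force: 0.0
pen_machine 0.97 461 118 ztop 0.099 mean [ 0.5419 -0.1982] rect [ 542.2 -177.5] [70. 21.] 89 rgb [117  49  45]
pen_machine 0.75 274 185 ztop 0.103 mean [0.4673 0.0038] rect [466.4   3.7] [20. 20.] 90 rgb [88 86 83]
pen_machine 0.7 398 121 ztop 0.099 mean [ 0.5388 -0.1328] rect [ 538.8 -134.6] [21. 21.] 49 rgb [126  55  50]
small_round_holder 0.88 276 172 ztop 0.011 mean [0.474  0.0013] rect [469.8   2.4] [63. 52.] 86 rgb [172 170 162]
31.9 [0.46663803 0.00288991 0.24694945]
```

View pics/w9.png

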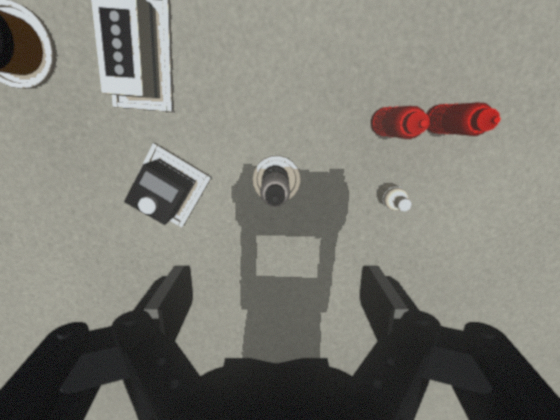

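View pics/s9.png

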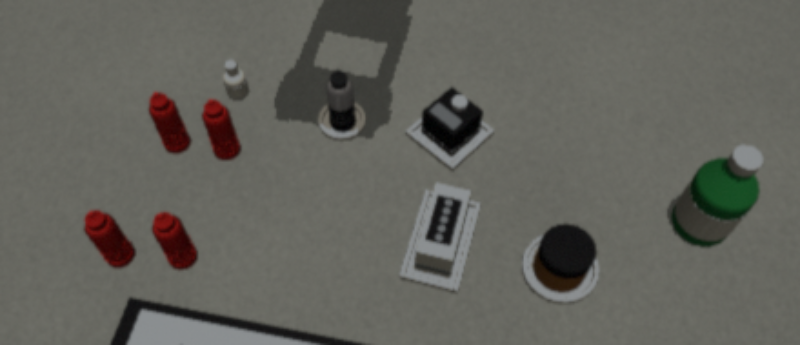

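The wrist view has the pen in the small round holder at (275,185) with its top at 103 mm. The scene view shows all four things upright in their own holders, and both bottles are where they started.

```bash
python3 -c "
from rig import *
print(sign_off())"
```

```text
the job is handed in; nothing more can be done
None
```

The pen machine, balm jar, carton and power unit stand upright in their matching holders, both bottles are untouched, and I handed the job in at about 32 s (no verdict was returned).

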